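Clamp the slatted panel and offer up its next slat

TASK

Push the raised lever of the hold-down clamp down until it locks over centre, so that the panel's bottom board is clamped in the jig. Then take the drilled slat off the bearers, carry it over the things standing on the bench and hold it level about 15 mm above the ends of the panel's two steel rods, one rod centred under each hole and nothing touching, so that I can sight the holes before it is driven on. Finish while still holding it there, and leave the panel and the other things on the bench where they stand.

Things in the scene. Friction and masses are not known exactly. Their poses are not given: they have to be found in the camera images.
- clamp_lever (a joint): hand lever of the hold-down toggle clamp on the jig. 0 rad: raised, about 51 degrees above level; it turns down to 0.89 rad, where it lies level on its stop. A spring lifts it back to 0 when let go, unless pushed past centre (0.77 rad): then it snaps to its stop and stays locked. It takes about 8 N at the grip
- lever_grip (a point): point on the axis of the clamp lever's black grip, 78 mm from the hinge, 27 mm from the free end; it moves with the lever. The grip is a round bar 19 mm thick, 70 mm long, 35 to 105 mm from the hinge. It sweeps in the upright plane through lever_hinge and this point, from about 133 mm above the bench down to 72 mm
- lever_hinge (a point): axis of the clamp lever's hinge, 72 mm above the bench, fixed to the jig; its x axis points from the lever side of the jig to the panel (the lever points the other way), y along the hinge axis, z up
- panel: slatted panel, loose in the jig (board 400 x 220 x 18 mm, fence behind). Pine bottom board 340 x 70 x 28 mm; above it two slats 340 x 40 x 20 mm and spacer tubes on two upright steel rods 16 mm thick, 220 mm apart, at x = +12 mm, y = -110 and +110 mm. Origin: centre of the underside, 18 mm above the bench; y along the board, z up. Rod ends: 163 mm above the bench, 37 mm above the top slat
- rod_a_top (a point): centre of the top end of one rod of the panel, z up
- rod_b_top (a point): centre of the top end of the panel's other rod, z up
- slat_mid (a point): centre of the drilled pine slat, 340 x 40 x 20 mm, about 0.13 kg, loose, flat on two fixed bearers 20 mm high, 30 mm wide, 280 mm apart under its ends (underside 20 mm above the bench, free in the middle); x along the slat, y across its 40 mm width, z up. Two 18 mm through holes, 110 mm either side of this point along x. Either hole may go over either rod
- hole_a (a point): centre of the drilled slat's one hole at the slat's underside (10 mm below its mid height), axes as slat_mid
- hole_b (a point): centre of the drilled slat's other hole at the slat's underside, axes as slat_mid
- blank_mid (a point): centre of the undrilled pine slat of the same size, lying parallel to the drilled one on the same bearers, 95 mm from it between centres; stays there
- can: closed tin can, 98 mm across, 112 mm high, standing; origin at the centre of its underside
- glue: glue bottle, 60 mm across, 170 mm high, standing; origin at the centre of its underside
- tape: tape measure 75 x 38 x 60 mm, standing on the jig board in front of the panel; origin at the centre of its underside
- offcut: pine offcut, lying, 100 x 65 x 38 mm; origin at the centre of its underside
- spacer: loose aluminium spacer tube, 32 mm across, 20 mm high, standing on the jig board in front of the panel; origin at the centre of its underside

How it is judged:
On the way, in this order (a step that is already met when the one before it is completed fails the run):
1. the clamp lever is locked down past centre and stays there with nothing touching it, the slat still on its bearers (value of joint clamp_lever above 0.81 rad and contact force between clamp_lever and the arm below 0.3 N and contact force between clamp_lever and the fingers below 0.3 N and height (world z) of slat_mid below 0.045 m), for 0.3 s.
2. the drilled slat is held in the fingers, lifted clear above the bench (height (world z) of slat_mid above 0.1 m and contact force between slat and the fingers above 1 N), for 0.2 s.
At the end, for the whole second after the job is handed in: Lever locked (over 0.81 rad); drilled slat held still in the fingers, level to 0.1 rad, touching neither panel nor jig, each hole within 8 mm of a rod axis, its underside 5 to 30 mm above the rod ends; panel within 10 mm of its place, untouched by the robot (value of joint clamp_lever above 0.81 rad and ((horizontal distance between hole_a and rod_a_top below 0.008 m and z of hole_a in the frame of rod_a_top between 0.005 and 0.03 m and horizontal distance between hole_b and rod_b_top below 0.008 m and z of hole_b in the frame of rod_b_top between 0.005 and 0.03 m) or (horizontal distance between hole_a and rod_b_top below 0.008 m and z of hole_a in the frame of rod_b_top between 0.005 and 0.03 m and horizontal distance between hole_b and rod_a_top below 0.008 m and z of hole_b in the frame of rod_a_top between 0.005 and 0.03 m)) and angle between slat_mid's own z axis and vertical below 0.1 rad and contact force between slat and the fingers above 1 N and contact force between slat and panel below 0.05 N and contact force between slat and jig below 0.05 N and contact force between panel and the fingers below 0.05 N and contact force between panel and the arm below 0.05 N and linear speed of slat below 0.02 m/s and angular speed of slat below 0.15 rad/s and distance of panel from where it was at the start of the episode below 0.01 m); the arm keeps its last pose, push and grip.
It fails at once if one of the other things on the bench is shifted by more than 25 mm (distance of any of blank_mid, can, glue, tape, offcut, spacer from where it was at the start of the episode above 0.025 m).
It fails at once if the can or the glue bottle is tipped over (angle between any of can, glue's own z axis and vertical above 0.5 rad).
It fails at once if the panel is shifted by more than 15 mm (distance of panel from where it was at the start of the episode above 0.015 m).
It also fails if it takes over 64 s, if anything falls off the work surface, if the arm or the gripper's body presses on something with over 40 N, if the wrist force passes 120 N, or if a joint passes its speed limit or range.

ROBOT

A 7-joint arm with a two-finger parallel gripper is mounted at the origin on the work surface. World frame = base frame: x ahead of the robot, y to its left, z up, the work surface at z = 0. Lengths are in m, angles in rad, forces in N, time in s.
With the tool pointing down it reaches from about 0.4 to 0.85 m from the base axis. Payload 10.4 kg.
Tool frame: the origin (TCP) lies at the very end of the fingers, on their centre line; the grasp point (between the pads) lies 19 mm behind it (r.pinch_z is the distance from the TCP to the grasp point, in m); z points along the fingers, y is the line along which they close (so a half turn about z gives the same grasp; the last joint's range is limited). The gripper opens to 87 mm and grips with 3 to 60 N. Pads are 19 mm wide; open, the fingers measure 117 mm over their backs; the gripper's body (75 mm by 190 mm) begins 51 mm behind the grasp point.
Start: joints at [1.144, 0.332, -0.065, 1.46, 0.022, 1.35, -0.088], TCP at [0.246, -0.575, 0.223] pointing down, gripper open.
Joint ranges: [-2.6, 2.6], [-0.5, 2.12], [-1.47, 1.34], [0.16, 2.42], [-1.27, 4.41], [0.06, 2.06], [-2.6, 2.6]. Speed limits (rad/s): [2.22, 2.22, 2.79, 2.79, 3.14, 3.14, 3.14].

INTERFACE

Orientations are given as a unit quaternion [x, y, z, w].
In Python, from bench import sensors, vision, r gives the robot as it stands.
- The arm moves only by the shell command python3 -m crank 'ROWS' [OPENING] [FORCE]. ROWS is JSON, a list of rows, each a list of 2 entries, a list of its own where there are three numbers: the shift along the tool's x, y, z normalised to -1 to 1, where 1 is 3 cm, then the turn about the tool's z normalised to -1 to 1, where 1 is 8 degrees. A call has 1 to 12 rows; each row shifts and turns the commanded pose from where the row before left it, along the tool's axes as they then stand; what a row does not reach is not made up. A row lasts 1/8 s, in which the tool goes at most 62.5 mm and 10.7 degrees, less where a joint would pass 70% of its speed; a pose out of reach is approached as far as the arm can. A call with a number of a shift or a turn outside -1 to 1 is refused whole. A call with a gripper value outside its range is refused whole. OPENING is the opening, from 0 (shut) to 1 (fully open), set as the call begins (- or left out, the last holds). The fingers move at their own pace and stop on an object; FORCE is the grip in N (left out, the last holds). Time passes only in rows, so rows that do not move let the fingers close. It gives the time, the measured TCP pose, the force, the opening and the grip force at its end, in the units of the state.
- sensors.read_state(): the state, without advancing time (a new reading comes with each control period).
- vision.camera(name): name is "side" or "top"; returns the picture (420x560x3 uint8, red, green, blue); there is no depth.
- vision.camera_model(name): a dict with "vertical_fov" (degrees; the focal length in pixels is half the picture's height over the tangent of half this angle, whatever the lens; pixels are square), "cx", "cy" (the principal point, pixels), "camera_from_world" (4x4, takes a point from world to camera coordinates). Camera axes: x right, y down, z forward; pixel columns grow to the right and rows downward; lengths in m; the calibration is good to about 2 mm. A picture is of the moment at which its call begins. camera_model takes no time and is no camera call.
- r.close_job(): hands the job in; it is judged then, once.
The state is a dict: "time": time; "joint_positions": joint angles; "joint_vel": joint speeds; "joint_torque": joint torques, N m; "ee_pos": TCP position; "eef_rot": TCP orientation; "ft_force": force on the tool from outside, world axes, zero at the start; "torque": the same for the moment, N m; "width": finger opening in m; "grip_force": force on a finger pad.
Only numpy, scipy, OpenCV 4.12 (cv2) and the standard library are available. Lean on these libraries where they do the work, as an engineer would, in place of code of your own. Each camera call takes 0.05 s, during which the arm holds its last target. There are 200 camera calls.

## Working session

There is one attempt and no reset: what is moved stays moved. The work goes in short steps, Python scripts to look and compute and a shell command to move; the robot and the scene stay as the last step left them, time stands still between calls to the robot, and variables do not carry over. Pictures are saved under pics/ and viewed, at most 10 in all, crops included, and the job is handed in when it is done.

```bash
mkdir -p pics; ls
python3 - <<'E'
from bench import sensors, vision, r
import cv2, numpy as np
for n in("top","side"):
    im=vision.camera(n); cv2.imwrite(f"pics/{n}0.png",im[:,:,::-1]); m=vision.camera_model(n); print(n,{k:np.round(v,4).tolist() for k,v in m.items() if not isinstance(v,str)})
s=sensors.read_state(); print({k:np.round(v,3).tolist() for k,v in s.items()})
E
```

```text
pics
top {'vertical_fov': 55.0562, 'cx': 278.2088, 'cy': 209.5117, 'camera_from_world': [[0.0015, -0.9996, 0.0284, -0.006], [-0.988, -0.0059, -0.1545, 0.5386], [0.1546, -0.0278, -0.9876, 1.0017], [0.0, 0.0, 0.0, 1.0]]}
side {'vertical_fov': 57.289, 'cx': 273.3491, 'cy': 205.8521, 'camera_from_world': [[-0.8154, -0.5788, 0.0098, 0.4052], [-0.2967, 0.4034, -0.8656, 0.2686], [0.4971, -0.7087, -0.5007, 0.7006], [0.0, 0.0, 0.0, 1.0]]}
{'time': 0.1, 'joint_positions': [1.144, 0.333, -0.065, 1.461, 0.022, 1.35, -0.089], 'joint_vel': [-0.0, -0.003, 0.001, -0.003, -0.001, -0.001, 0.0], 'joint_torque': [0.002, -62.455, 0.025, -39.072, -0.061, 0.037, 0.0], 'ee_pos': [0.245, -0.574, 0.222], 'eef_rot': [0.98, 0.201, -0.0, -0.001], 'ft_force': [-0.038, 0.063, 0.244], 'torque': [-0.059, -0.013, -0.013], 'grip_force': 0.0, 'width': 0.087}
```

View pics/top0.png

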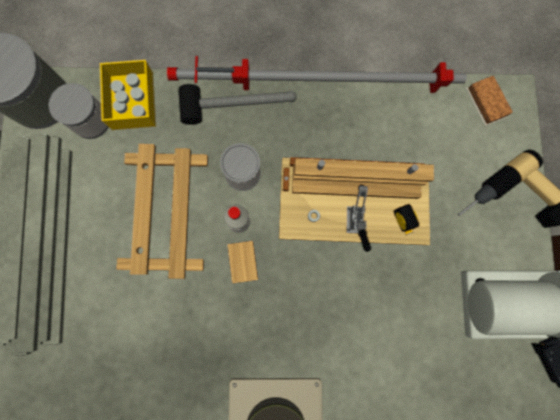

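View pics/side0.png

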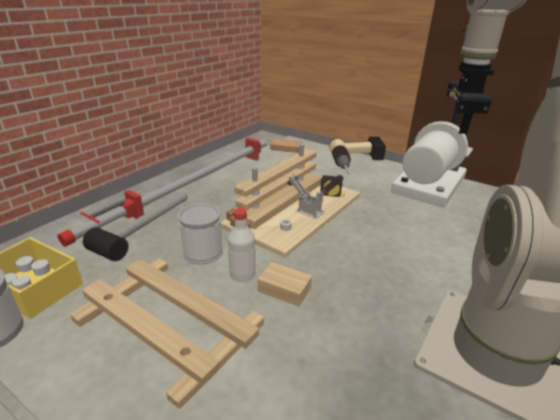

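Top view: the drilled slat is the left one, (147,145)–(139,275), with holes near (144,167) and (139,250). The rods are near (320,165) and (412,170), and the black lever grip is near (365,240). The glue (236,217), can (240,165) and offcut (243,262) stand between the slat and the jig.

Run:
```python
import cv2, numpy as np
from bench import vision
print(vision.camera_model("top").keys())
t=cv2.imread("pics/top0.png"); s=cv2.imread("pics/side0.png")
f=lambda im,x0,y0,w,h,k: cv2.resize(im[y0:y0+h,x0:x0+w],None,fx=k,fy=k,interpolation=cv2.INTER_CUBIC)
a=f(t,275,145,160,110,5); cv2.imwrite("pics/c1.png",a)
a=np.hstack([f(t,110,135,100,150,4),f(s,220,130,100,150,4)]); cv2.imwrite("pics/c2.png",a)
```

```text
dict_keys(['vertical_fov', 'cx', 'cy', 'camera_from_world'])
```

View pics/c1.png

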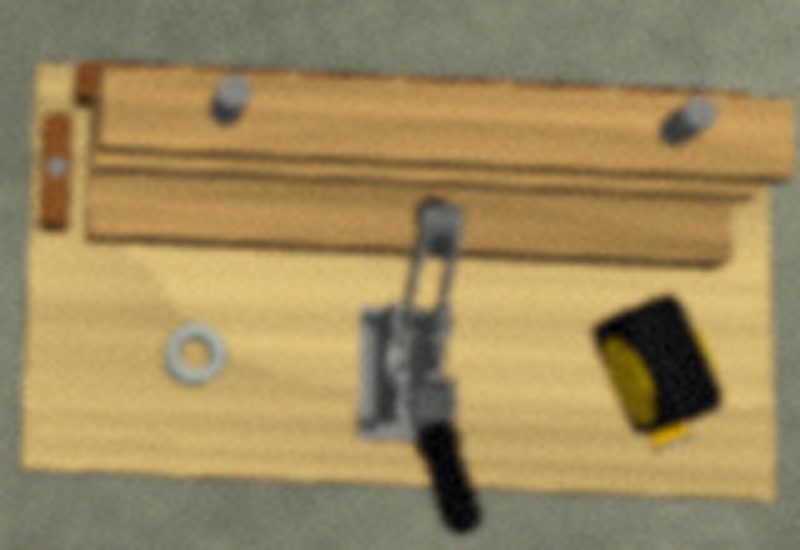

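View pics/c2.png

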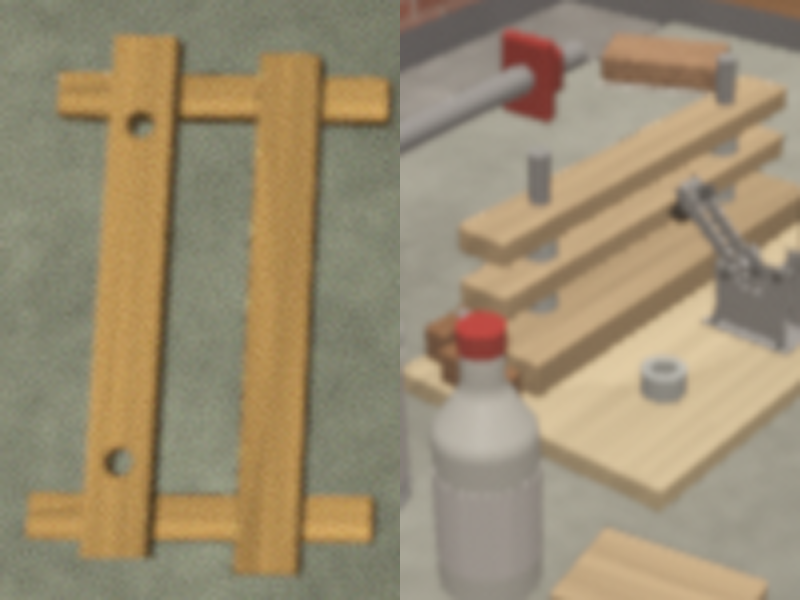

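c1 shows the rod caps at about (235,90) and (700,112), and the grip running from (435,432) to its end at (463,518). c2 shows the holes at (140,124) and (119,461), and in the side view the rod tops at about (540,155) and (727,57). Next I refine these and cast rays.

```bash
cat > h.py <<'E'
import numpy as np, cv2
from bench import vision
def model(n):
    m=vision.camera_model(n); T=np.array(m["camera_from_world"]); f=210/np.tan(np.radians(m["vertical_fov"])/2)
    return T,f,m["cx"],m["cy"]
def ray(n,u,v):
    T,f,cx,cy=model(n); d=T[:3,:3].T@np.array([(u-cx)/f,(v-cy)/f,1]); return -T[:3,:3].T@T[:3,3],d/np.linalg.norm(d)
def plane(n,u,v,z):
    o,d=ray(n,u,v); return o+d*(z-o[2])/d[2]
def tri(a,b):
    (o1,d1),(o2,d2)=ray("top",*a),ray("side",*b)
    s=np.linalg.lstsq(np.c_[d1,-d2],o2-o1,rcond=None)[0]; p,q=o1+s[0]*d1,o2+s[1]*d2
    return (p+q)/2,np.linalg.norm(p-q)
def proj(n,p):
    T,f,cx,cy=model(n); c=T[:3,:3]@p+T[:3,3]; return np.array([cx+f*c[0]/c[2],cy+f*c[1]/c[2]])
def blobs(mask,x0,y0,amin=8):
    n,l,st,c=cv2.connectedComponentsWithStats(mask.astype(np.uint8)); return [(int(st[i,4]),(c[i]+[x0,y0]).round(2).tolist()) for i in range(1,n) if st[i,4]>=amin]
E
python3 - <<'E'
from h import *
np.set_printoptions(precision=4,suppress=True)
t=cv2.imread("pics/top0.png"); g=cv2.cvtColor(t,cv2.COLOR_BGR2HSV)
def m(x0,y0,w,h,fn): 
    p=g[y0:y0+h,x0:x0+w].astype(int); return blobs(fn(p[...,0],p[...,1],p[...,2]),x0,y0)
print("holes",m(138,158,14,16,lambda h,s,v:s<110), m(133,242,14,16,lambda h,s,v:s<110))
print("rods",m(312,155,18,20,lambda h,s,v:s<70), m(402,160,20,20,lambda h,s,v:s<70))
print("grip",m(355,225,20,32,lambda h,s,v:v<55))
w=(g[...,1]>100); w[:,:110]=0; 
for z,a,b in((.04,(145,166),(139.75,250.25)),):
    A,B=plane("top",*a,z),plane("top",*b,z); print("holes",A,B,np.linalg.norm(A-B))
A,B=plane("top",321.7,163,.163),plane("top",414.8,167.3,.163);print("rods top",A,B,np.linalg.norm(A-B))
print(tri((321.7,163),(255,168.7)),tri((414.8,167.3),(301.6,144.4)))
print("grip", plane("top",362,231.4,.099),plane("top",367.5,248.4,.1536))
for n,c,z in(("can",(240,160),.112),("glue",(234,213),.17),("offc",(243,262),.038)):print(n,plane("top",*c,z))
E
```

```text
holes [(21, [145.24, 166.67])] [(32, [140.19, 250.12])]
rods [(52, [320.79, 155.96]), (46, [320.57, 163.96])] [(50, [412.5, 160.8]), (51, [412.63, 168.53])]
grip [(142, [364.35, 239.92])]
holes [0.652  0.3445 0.04  ] [0.4325 0.3462 0.04  ] 0.21948212196825778
rods top [ 0.6302 -0.102   0.163 ] [ 0.6218 -0.3212  0.163 ] 0.21931771908143746
(array([ 0.6311, -0.1028,  0.1586]), np.float64(0.0006250947443000528)) (array([ 0.6227, -0.322 ,  0.1606]), np.float64(0.0005094047394665917))
grip [ 0.4768 -0.2071  0.099 ] [ 0.4322 -0.2055  0.1536]
can [0.6501 0.092  0.112 ]
glue [0.51   0.0995 0.17  ]
offc [0.4036 0.0852 0.038 ]
```

The geometry checks out: the holes measure 219.5 mm apart, the rods 219.3 mm, and the grip's horizontal span is 44.6 mm. Now I move to the lever.

```bash
python3 -m crank '[[[0,0,0],0.8],[[0,0,0],0.8],[[0,0,0],0.8],[[0,0,0],0.77],[[0.5,-1,0.1],0],[[0.5,-1,0.1],0],[[0.5,-1,0.1],0],[[0.5,-1,0.1],0],[[0.5,-1,0.1],0],[[0.5,-1,0.1],0],[[0.5,-1,0.1],0],[[0,0,0],0]]' 0
```

```text
time: 1.6
ee_pos: [0.36, -0.3665, 0.2012]
eef_rot: [1.0, -0.017, -0.0, -0.0]
ft_force: [0.1, -0.4, 0.8]
width: 0.0003
grip_force: 0.0
```

```bash
python3 -m crank '[[[0.47,-0.9,0.06],0],[[0.47,-0.9,0.06],0],[[0.47,-0.9,0.06],0],[[0.47,-0.9,0.06],0],[[0.46,-0.9,0.06],0],[[0.46,-0.9,0.06],0],[[0,0,0],0],[[0,0,0],0]]' && python3 -c "
from bench import vision;import cv2
t=vision.camera('top')[150:270,300:440,::-1];s=vision.camera('side')[110:240,250:410,::-1]
import numpy as np
cv2.imwrite('pics/a1.png',np.hstack([cv2.resize(t,(400,343)),cv2.resize(s,(400,343))]))"
```

```text
time: 2.6
ee_pos: [0.4484, -0.2115, 0.1906]
eef_rot: [1.0, -0.02, -0.0, 0.0]
ft_force: [-0.1, -1.5, -0.4]
width: 0.0003
grip_force: 0.0
```

View pics/a1.png

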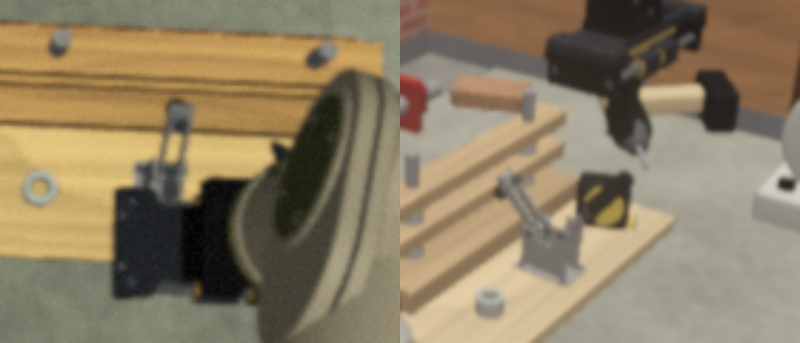

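Gripper is above the clamp; the grip sits in front of the tape in the side view. I push down along the grip's arc.

```bash
python3 -m crank '[[[0,-0.18,0.3],0],[[0,0,0.3],0],[[0,0,0.3],0],[[-0.06,0,0.3],0],[[-0.07,0,0.3],0],[[-0.08,0,0.3],0],[[-0.08,0,0.3],0],[[-0.08,0,0.3],0],[[-0.08,0,0.3],0],[[-0.07,0,0.3],0],[[-0.06,0,0.3],0],[[0,0,0.2],0]]' && python3 -m crank '[[[0,0,0.05],0],[[0,0,0],0]]'
```

```text
time: 4.2
ee_pos: [0.4313, -0.2043, 0.085]
eef_rot: [1.0, -0.02, -0.0, -0.0]
ft_force: [-0.3, 0.2, 1.4]
width: 0.0006
grip_force: 0.3
time: 4.45
ee_pos: [0.4319, -0.2042, 0.0842]
eef_rot: [1.0, -0.019, 0.0, -0.0]
ft_force: [0.7, 0.6, -0.1]
width: 0.0005
grip_force: 0.0
```

```bash
python3 -m crank '[[[0,0,-0.6],0],[[0,0,-0.7],0],[[0,0,-0.7],-0.9],[[0,0,-0.7],-1],[[0,0,-0.7],-1],[[0,0,-0.7],-1],[[0,0,-0.7],-1],[[0,0,-0.7],-1],[[0,0,0],-1],[[0,0,0],-1],[[0,0,0],-1],[[0,0,0],-1]]' 1 && python3 -m crank '[[[0,0,0],-1],[[0,0,0],-1],[[0,0,0],-1],[[0,0,0],-1],[[0,0,0],-1],[[0,0,0],-1],[[0,0,0],-1],[[0,0,0],-1],[[0,0,0],-1],[[0,0,0],-1],[[0,0,0],-1],[[0,0,0],-1]]' && python3 -c "
from bench import sensors;s=sensors.read_state();print(s['eef_rot'],s['joint_positions'])"
```

```text
time: 5.95
ee_pos: [0.4319, -0.2042, 0.2495]
eef_rot: [0.781, 0.624, 0.0, 0.0]
ft_force: [-0.4, 0.6, -0.4]
width: 0.0864
grip_force: 0.0
time: 7.45
ee_pos: [0.4319, -0.2042, 0.2495]
eef_rot: [0.059, 0.998, -0.0, 0.0]
ft_force: [0.0, 0.2, 0.2]
width: 0.0871
grip_force: 0.0
[ 5.88436997e-02  9.98267159e-01 -1.09566571e-04  2.93628005e-04] [ 0.70713378  0.01063044 -0.36094524  1.77739131  0.00388925  1.35363214
  1.79841248]
```

```bash
python3 -m crank '[[[0,0,0],-0.79],[[-0.18,0.97,0],0],[[-0.18,0.97,0],0],[[-0.18,0.97,0],0],[[-0.19,0.97,0],0],[[-0.19,0.97,0],0],[[-0.19,0.97,0],0],[[-0.19,0.97,0],0],[[-0.19,0.97,0],0],[[-0.19,0.97,0],0],[[-0.19,0.97,0],0],[[-0.19,0.97,0],0]]' && python3 -m crank '[[[-0.19,0.97,0],0],[[-0.19,0.97,0],0],[[-0.19,0.97,0],0],[[-0.18,0.97,0],0],[[-0.18,0.97,0],0],[[-0.18,0.97,0],0],[[-0.18,0.97,0],0],[[-0.18,0.89,0],0],[[0,0,0],0],[[0,0,0],0]]' && python3 -c "
from bench import vision,sensors;import cv2
import numpy as np
s=sensors.read_state();print(s['ee_pos'],s['eef_rot'])
t=vision.camera('top')[:,:,::-1];s=vision.camera('side')[:,:,::-1]
cv2.imwrite('pics/b_t.png',t);cv2.imwrite('pics/b_s.png',s)
cv2.imwrite('pics/b1.png',np.hstack([cv2.resize(t[130:290,100:220],(390,520)),cv2.resize(t[150:260,340:420],(400,520),interpolation=2)]))"
```

```text
time: 8.95
ee_pos: [0.4977, 0.1161, 0.2496]
eef_rot: [0.006, 1.0, 0.0, 0.0]
ft_force: [-0.3, -0.1, -0.0]
width: 0.0869
grip_force: 0.0
time: 10.2
ee_pos: [0.5445, 0.3443, 0.2492]
eef_rot: [0.006, 1.0, -0.0, 0.0]
ft_force: [-0.5, -0.4, 0.6]
width: 0.087
grip_force: 0.0
[0.54453824 0.34425302 0.24919463] [ 6.35070755e-03  9.99979814e-01 -1.98124937e-04  2.93440951e-05]
```

View pics/b1.png

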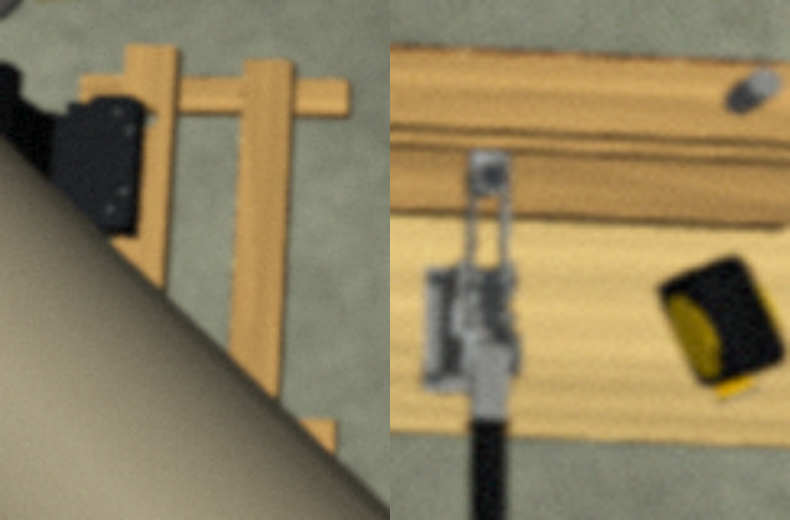

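The lever lies level and locked, the panel is in place, and the slat is undisturbed under the gripper. Descending to grip.

```bash
python3 -m crank '[[[0.08,0.03,0.9],0],[[0,0,0.9],0],[[0,0,0.9],0],[[0,0,0.9],0],[[0,0,0.9],0],[[0,0,0.9],0],[[0,0,0.9],0],[[0,0,0.7],0],[[0,0,0.5],0],[[0,0,0.4],0],[[0,0,0],0],[[0,0,0],0]]' 1 && python3 -m crank '[[[0,0,0],0],[[0,0,0],0],[[0,0,0],0],[[0,0,0],0],[[0,0,0],0],[[0,0,0],0],[[0,0,0],0],[[0,0,0],0]]' 0 40
```

```text
time: 11.8
ee_pos: [0.5423, 0.3461, 0.0129]
eef_rot: [0.006, 1.0, 0.0, 0.0]
ft_force: [0.5, -0.2, 1.2]
width: 0.0872
grip_force: 0.0
time: 12.8
ee_pos: [0.542, 0.3458, 0.0122]
eef_rot: [0.006, 1.0, -0.0, 0.0]
ft_force: [0.2, 0.6, 0.3]
width: 0.0395
grip_force: 40.0
```

```bash
python3 -m crank '[[[0,0,-0.4],0],[[0,0,-0.8],0],[[0,0,-0.8],0],[[0,0,-0.8],0],[[0,0,-0.8],0],[[0,0,-0.8],0],[[0,0,-0.8],0],[[0,0,-0.8],0],[[0,0,-0.8],0],[[0,0,-0.8],0],[[0,0,-0.6],0],[[0,0,0],0]]' && python3 -m crank '[[[0,-0.5,0],0],[[0,-0.8,0],0],[[0,-0.8,0],0],[[0,-0.8,0],0],[[0,-0.8,0],0],[[0,-0.8,0],0],[[0,-0.8,0],0],[[0,-0.5,0],0],[[0,0,0],0.3],[[0,0,0],0.6],[[0,0,0],0.8],[[0,0,0],0.8]]' && python3 -m crank '[[[0,0,0],0.8],[[0,0,0],0.8],[[0,0,0],0.8],[[0,0,0],0.8],[[0,0,0],0.8],[[0,0,0],0.8],[[0,0,0],0.8],[[0,0,0],0.8],[[0,0,0],0.8],[[0,0,0],0.8],[[0,0,0],0.6],[[0,0,0],0.4]]'
```

```text
time: 14.3
ee_pos: [0.5422, 0.3463, 0.2597]
eef_rot: [0.006, 1.0, 0.001, 0.001]
ft_force: [-0.5, 1.1, -2.4]
width: 0.0398
grip_force: 40.0
time: 15.8
ee_pos: [0.5395, 0.1714, 0.2576]
eef_rot: [0.181, 0.983, -0.0, -0.0]
ft_force: [-0.2, 0.5, -1.7]
width: 0.0397
grip_force: 40.0
time: 17.3
ee_pos: [0.5395, 0.1715, 0.2576]
eef_rot: [0.724, 0.689, -0.0, -0.0]
ft_force: [-0.5, 0.2, -2.0]
width: 0.0396
grip_force: 40.0
```

```bash
python3 -m crank '[[[-0.5,0.2,0],0],[[-0.8,0.3,0],0],[[-0.9,0.3,0],0],[[-0.9,0.3,0],0],[[-0.9,0.3,0],0],[[-0.9,0.3,0],0],[[-0.9,0.3,0],0],[[-0.9,0.3,0],0],[[-0.9,0.3,0],0],[[-0.9,0.2,0],0],[[-0.9,0.1,0],0],[[-0.9,0,0],0]]' && python3 -m crank '[[[-0.9,0,0],0],[[-0.8,0,0],0],[[-0.6,0,0],0],[[0,0,0],0],[[0,0,0],0]]' && python3 -c "
from bench import vision;import cv2
import numpy as np
t=vision.camera('top')[:,:,::-1];s=vision.camera('side')[:,:,::-1]
cv2.imwrite('pics/d_t.png',t);cv2.imwrite('pics/d_s.png',s)
cv2.imwrite('pics/d1.png',np.vstack([cv2.resize(t[120:220,270:460],(570,300)),cv2.resize(s[80:180,210:400],(570,300))]))"
```

```text
time: 18.8
ee_pos: [0.6117, -0.1435, 0.2576]
eef_rot: [0.723, 0.69, -0.0, -0.0]
ft_force: [-0.1, 1.1, -1.4]
width: 0.0394
grip_force: 40.0
time: 19.42
ee_pos: [0.6091, -0.2088, 0.2582]
eef_rot: [0.723, 0.691, 0.0, -0.0]
ft_force: [-0.1, 0.1, -2.3]
width: 0.0394
grip_force: 40.0
```

View pics/d1.png

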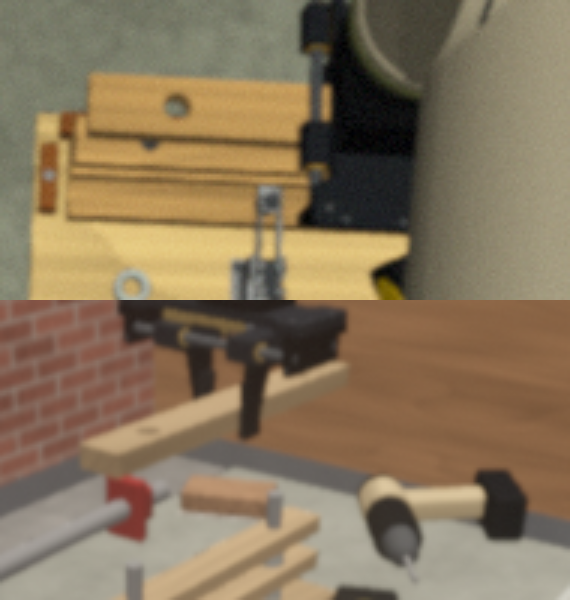

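The slat is held level above the panel. The near hole shows at (177,106) in the top crop and (150,430) in the side crop. I compare that with the arm-based prediction.

Run:
```python
from h import *
from bench import sensors
np.set_printoptions(precision=4,suppress=True)
s=sensors.read_state(); e=np.array(s['ee_pos']); q=s['eef_rot']; psi=2*np.arctan2(q[1],q[0]); print(e,np.degrees(psi),s['joint_positions'])
t=cv2.imread("pics/d_t.png"); g=cv2.cvtColor(t,cv2.COLOR_BGR2HSV).astype(int)
print(blobs(g[147:164,320:338,1]<100,320,147))
c=(177/3+270-.33,106/3+120-.33); P=plane("top",*c,.286); print("hole top",P,"tri",tri(c,(260,123.2)),"pred",e[:2]+.11*np.array([np.cos(psi),np.sin(psi)]))
# slat edges in top: long edges at columns
for u in (305,315,340,350,360):
    col=np.where(g[135:200,u,1]>110)[0]+135; print(u,col[0],plane("top",u,col[0]-.5,.286))
m=np.array([.626,-.2116]); X=np.array([np.cos(psi),np.sin(psi)]);Y=np.array([np.sin(psi),-np.cos(psi)]); d=m-e[:2]; print("units",d@X/.03,d@Y/.03,(e[2]-.170)/.03)
```

```text
[ 0.6092 -0.2085  0.2583] 87.4086779979941 [ 0.5056  0.3803 -0.3351  1.337   0.1229  1.4445  0.132 ]
[(34, [328.06, 155.79])]
hole top [ 0.6128 -0.0993  0.286 ] tri (array([ 0.6121, -0.0999,  0.2858]), np.float64(0.0019396723936109745)) pred [ 0.6142 -0.0986]
305 145 [ 0.6344 -0.0514  0.286 ]
315 145 [ 0.6346 -0.0718  0.286 ]
340 147 [ 0.631  -0.1228  0.286 ]
350 147 [ 0.6312 -0.1432  0.286 ]
360 148 [ 0.6293 -0.1637  0.286 ]
units -0.07864316237394045 0.5648470722876033 2.9438007195895315
```

```bash
python3 -m crank '[[[-0.09,0.3,0],0],[[0,0.28,0],0],[[0,0,0.3],0],[[0,0,0.5],0],[[0,0,0.5],0],[[0,0,0.5],0],[[0,0,0.5],0],[[0,0,0.4],0],[[0,0,0.2],0],[[0,0,0.04],0],[[0,0,0],0],[[0,0,0],0]]' && python3 -c "
from bench import vision,sensors;import cv2
import numpy as np
s=sensors.read_state();print(s['ee_pos'],s['eef_rot'])
t=vision.camera('top')[:,:,::-1];s=vision.camera('side')[:,:,::-1]
cv2.imwrite('pics/e_t.png',t);cv2.imwrite('pics/e_s.png',s)
cv2.imwrite('pics/e1.png',np.vstack([cv2.resize(t[140:210,280:420],(600,300)),cv2.resize(s[110:210,220:360],(420,300)) if 0 else cv2.resize(s[110:180,220:360],(600,300))]))"
```

```text
time: 21.02
ee_pos: [0.6265, -0.2135, 0.1706]
eef_rot: [0.724, 0.69, 0.0, 0.0]
ft_force: [-0.3, -1.0, -2.4]
width: 0.0395
grip_force: 40.0
[ 0.62645866 -0.21346989  0.1706453 ] [7.23594853e-01 6.90224767e-01 2.16976386e-04 4.60730927e-04]
```

View pics/e1.png

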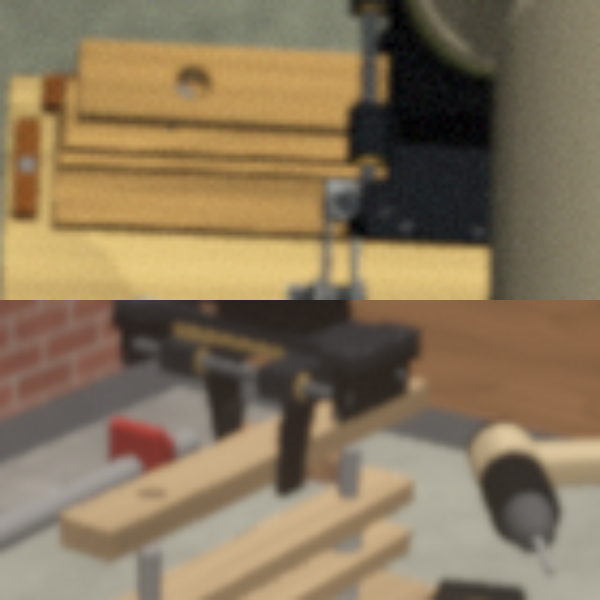

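Run:
```python
from h import *
np.set_printoptions(precision=4,suppress=True)
c=(194/4.286+280-.4,82/4.286+140-.4); print(plane("top",*c,.1985),tri(c,(152/4.286+220-.4,193/4.286+110-.4)))
g=cv2.cvtColor(cv2.imread("pics/e_t.png"),cv2.COLOR_BGR2HSV)[...,1].astype(float)
# upper slat edge, sub-pixel, both sides of the gripper if visible
P=[]
for u in range(303,362,3):
    k=g[143:165,u]; i=np.argmax(k>95); P.append(plane("top",u,143+i-1+(95-k[i-1])/(k[i]-k[i-1]),.1985)[:2])
P=np.array(P); f=np.polyfit(P[:,1],P[:,0],1); print("edge angle",90-np.degrees(np.arctan(f[0])),"centre x at y=-.2116:",np.polyval(f,-.2116)-.02)
t=blobs((g[155:163,320:331]<70),320,155,3);print(t)
```

```text
[ 0.6303 -0.1044  0.1985] (array([ 0.6307, -0.1044,  0.1977]), np.float64(0.0004897986272047384))
edge angle 87.34254501809178 centre x at y=-.2116: 0.6257703504086723
[]
```

```bash
python3 -m crank '[[[0.06,0,0],0],[[0,0,0],0],[[0,0,0],0],[[0,0,0],0],[[0,0,0],0]]' && python3 -c "
from bench import r;print(r.close_job())"
```

```text
time: 21.75
ee_pos: [0.6263, -0.2116, 0.1701]
eef_rot: [0.724, 0.69, -0.0, 0.0]
ft_force: [-0.3, 0.0, -2.5]
width: 0.0395
grip_force: 40.0
the job is handed in; nothing more can be done
None
```

I handed the job in at 21.75 s with the clamp lever locked down and the drilled slat held about 15 mm above the rod ends. By measurement the visible hole is within about 2 mm of its rod. The arm hid the other hole and its rod, so its alignment is calculated from the gripper pose; I have no verdict from the judge.

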